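Load the sample tube and hang the tube carrier under the reagent shelf

TASK

Slide the red-capped tube sideways into the slot of the tube carrier until its collar sits flat on the plate behind the raised lips, then hang the carrier by its handle bar on both prongs of the double hook under the shelf and let go, with the tube still seated. Keep the red tube and the carrier upright, and leave the blue-capped tube and the jar where they stand.

Things in the scene. Friction and masses are not known exactly. Their poses are not given: they have to be found in the camera images.
- red_tube: Loose sample tube, red cap, 108 mm tall, about 70 g, upright on the bench. Origin: centre of its underside; z up its axis; round, yaw means nothing. Above the origin: foot 0-8 mm (38 mm diameter), barrel 8-66 mm (26 mm diameter), collar 66-71 mm (42 mm diameter), red cap 71-108 mm (30 mm diameter, the place to grip).
- blue_tube: Bystander: the same tube with a blue cap, upright on the bench near the red one (the two may change places). Not to be moved.
- carrier: Loose mint-green tube carrier, about 0.5 kg, 156 mm (x) by 132 mm (y), standing on the bench. Origin: centre of its underside; z up; -x, roughly towards the robot, is the open slot side. Base plate 6 mm thick; slotted top plate z = 68 to 76 mm; white cheeks between them at y = +-60 to 66 mm, x = -45 to 55 mm. Steel handle arch above, in the plane x = 0.
- carrier_mouth (a point): Slot mouth at the front edge of the top plate's upper face: carrier frame (-78, 0, 76) mm, carrier axes. The slot runs along +x from here: 44 mm wide at the edge, 30 mm from 10 mm in, closed 45 mm in. Beside it (y = +-16 to 34 mm) two white lips 3 mm high stand on the plate, 9 to 13 mm in.
- carrier_seat (a point): Where the red tube's origin belongs when seated: carrier frame (-48, 0, 10) mm, carrier axes. The collar then lies on the plate behind (+x of) the lips. The tube enters sideways from -x, raised so its collar passes over the lips, then comes down; its foot goes between base and plate and is too wide for the slot.
- carrier_bar (a point): Middle of the handle bar (centre line): carrier frame (0, 0, 135) mm, carrier axes. Round steel bar 10 mm thick along y, straight from y = -52 to 52 mm, legs down to the plate at y = +-62 mm. With the tube seated, its cap rises to 17 mm below this point, 33 to 63 mm to the -x side.
- stand: Fixed stand with a clear shelf. Origin on the bench under the hook seat; z up; the hook opens to -x, roughly towards the robot. Shelf: x = 2 to 160 mm, y = +-110 mm, underside at z = 400 mm. It overhangs the seat: a hand held straight down does not fit, one leaning back to -x by about 30 degrees or more does. Posts at x = 140, y = +-85 mm, feet x = 30 to 180 mm.
- hook_seat (a point): Where the bar's middle lies when hung: stand frame (0, 0, 245) mm, stand axes; bar along y across both prongs. Prongs: two 8 mm round bars at y = +-38 mm, nothing between them, dropping from the shelf at x = 75 mm, sloping forward to a flat seat (x = -8 to 10 mm, top z = 240 mm), then up to open tips at x = -30 mm, top z = 258 mm.
- jar: Bystander: specimen jar with yellow lid, 56 mm diameter, 65 mm tall, loose on the bench; origin at its underside. Not to be moved.

How it is judged:
By the outcome, as a careful person would: the job done as asked, in the order asked, and still so for the second after the job is handed in, with the robot touching nothing.
It also fails if it takes over 70 s, if anything falls off the work surface, if the arm or the gripper's body presses on something with over 40 N, if the wrist force passes 120 N, or if a joint passes its speed limit or range.

ROBOT

A 6-joint arm with a two-finger parallel gripper is mounted at the origin on the work surface. World frame = base frame: x ahead of the robot, y to its left, z up, the work surface at z = 0. Lengths are in m, angles in rad, forces in N, time in s.
With the tool pointing down it reaches from about 0.3 to 0.75 m from the base axis. Payload 8.5 kg.
Tool frame: the origin (TCP) lies on the centre line of the jaws, within the pads' length; the fingertips stand 8 mm ahead of it and the grasp point (between the pads) lies 11 mm behind it (env.tips_ahead is the distance from the TCP to the fingertips, in m); x points along the fingers, z is the direction in which the jaws open and shut, and the axes are right-handed (so a half turn about x gives the same grasp; the last joint's range is limited). The gripper opens to 85 mm and grips with 20 to 120 N. Pads are 22 mm wide; open, the fingers measure 114 mm over their backs; the gripper's body (76 mm by 85 mm) begins 54 mm behind the grasp point. The pads swing forward as they close: fully open they stand 13 mm farther back than shut.
Start: joints at [0.889, 0.381, 1.297, -0, 1.464, -0.215], TCP at [0.248, 0.491, 0.239] pointing down, gripper open.
Joint ranges: [-3.11, 3.11], [-0.89, 2.33], [0.22, 2.48], [-1.42, 4.56], [0.17, 2.85], [-2.88, 2.88]. Speed limits (rad/s): [2.39, 2.39, 3.14, 3.14, 3.14, 3.14].

INTERFACE

Orientations are given as a unit quaternion [w, x, y, z].
In Python, from rig import env, grab_frame, spot_in, masks_of gives the robot as it stands.
- The arm moves only by the shell command python3 -m handwheel 'ROWS' [FORCE]. ROWS is text: rows parted by semicolons, each of 7 numbers parted by spaces: the opening in per cent of the stroke, from 0 (shut) to 100 (fully open), then the shift along the world's x, y, z in cm, then the turn, a rotation vector about the world's x, y, z in degrees. A call has 1 to 5 rows; each row is the pose to reach, as a shift and turn from the pose measured when the call began; what a row does not reach only later rows make up. A row lasts 1/10 s, in which the tool goes at most 50 mm and 8.59 degrees, less where a joint would pass 70% of its speed; a pose out of reach is approached as far as the arm can. A call with a gripper value outside its range is refused whole. The fingers move at their own pace and stop on an object; FORCE is the grip in N (left out, the last holds). Time passes only in rows, so rows that repeat a pose let the fingers close. It gives the time, the measured TCP pose, the force and the opening at its end, in the units of the state.
- env.read_state(): the state, without advancing time (a new reading comes with each control period).
- grab_frame(name): name is "scene" or "side" or "wrist"; returns a dict with "frame" (384x512x3 uint8, red, green, blue), "range_z" (384x512 float32, m along the optical axis (not along the pixel's ray), 0 where there is no reading), "camera_matrix" (3x3 intrinsics, pixels), "R" (3x3) and "t" (3): a world point X has camera coordinates R X + t. Camera axes: x right, y down, z forward; pixel columns grow to the right and rows downward; lengths in m; the calibration is good to about 2 mm. A picture is of the moment at which its call begins.
- env.close_job(): hands the job in, once; it reports no verdict.
Trained networks look in a picture, given as the dict that the camera call returned (one of the last four; its "shot" number tells which), for a name from the list of things; names that differ only in an ending like _2 or _b are one class to them, and where a whole thing is asked for, a point or a joint stands for the part that bears it (a point fixed in the world has none). Each returns a list of dicts, best first, with "confidence" (0 to 1); they miss things now and then, are a little off and sometimes report something else, mostly with a low value. They report only what shows in the picture. A call takes as long as a camera call.
- spot_in(picture, thing): "point" ([x, y, z] in m, in world coordinates, good to about 4 mm: the middle of the surface that is visible of it).
- masks_of(picture, thing): "region" (384x512 bool, what is visible of it).
The state is a dict: "time_s": time; "q": joint angles; "qvel": joint speeds; "effort": joint torques, N m; "position": TCP position; "ee_rot": TCP orientation; "ft_force": force on the tool from outside, world axes, zero at the start; "wrist_torque": the same for the moment, N m; "grip_width": finger opening in m.
Only numpy, scipy, OpenCV 4.12 (cv2) and the standard library are available. Lean on these libraries where they do the work, as an engineer would, in place of code of your own. Each camera call takes 0.05 s, during which the arm holds its last target.

## Working session

There is one attempt and no reset: what is moved stays moved. The work goes in short steps, Python scripts to look and compute and a shell command to move; the robot and the scene stay as the last step left them, time stands still between calls to the robot, and variables do not carry over. Pictures are saved under pics/ and viewed, and the job is handed in when it is done.

```bash
ls; mkdir -p pics; cat > h.py <<'E'
from rig import env, grab_frame, spot_in, masks_of
import numpy as np, cv2
from scipy.spatial.transform import Rotation as Ro
def save(f,n,s=1.5):
    im=cv2.cvtColor(f["frame"],cv2.COLOR_RGB2BGR); cv2.imwrite(f"pics/{n}.png",cv2.resize(im,None,fx=s,fy=s))
def cloud(f,m):
    K=f["camera_matrix"];v,u=np.nonzero(m&(f["range_z"]>0));z=f["range_z"][v,u]
    P=np.stack([(u-K[0,2])/K[0,0]*z,(v-K[1,2])/K[1,1]*z,z],1)
    return (P-f["t"])@f["R"]
def proj(f,X):
    c=np.atleast_2d(X)@f["R"].T+f["t"];p=c@f["camera_matrix"].T;return p[:,:2]/p[:,2:]
E
python3 - <<'E'
from h import *
s=env.read_state();print({k:np.round(v,4) for k,v in s.items()})
for n in("scene","side"):
    f=grab_frame(n);save(f,n+"0")
    for t in("red_tube","blue_tube","carrier","stand","jar"):
        r=spot_in(f,t);print(n,t,[(np.round(x["point"],3),round(x["confidence"],2)) for x in r[:2]])
    print(np.round(f["R"],3),f["t"],f["camera_matrix"][0])
E
```

```text
pics
{'time_s': np.float64(0.0), 'q': array([ 0.8887,  0.3812,  1.2983,  0.    ,  1.4636, -0.2153]), 'qvel': array([ 0.0022, -0.0009,  0.0002,  0.0005,  0.0024, -0.0002]), 'effort': array([-6.00000e-04, -4.48461e+01, -2.31276e+01, -3.00000e-04,
        4.90000e-03,  0.00000e+00]), 'position': array([0.2473, 0.4909, 0.2387]), 'ee_rot': array([ 0.6016, -0.371 ,  0.6026,  0.3706]), 'ft_force': array([ 1.1126, -0.597 ,  0.0782]), 'wrist_torque': array([ 0.0553, -0.0445, -0.0067]), 'grip_width': np.float64(0.0852)}
scene red_tube [(array([ 0.465, -0.369,  0.072]), 0.52)]
scene blue_tube [(array([ 0.613, -0.367,  0.071]), 0.6)]
scene carrier [(array([ 0.633, -0.09 ,  0.075]), 0.74)]
scene stand [(array([0.727, 0.297, 0.411]), 0.75)]
scene jar [(array([0.482, 0.114, 0.048]), 0.78)]
[[-0.012  1.    -0.021]
 [ 0.708 -0.006 -0.706]
 [-0.706 -0.024 -0.708]] [ 0.05164454 -0.28392251  1.49267476] [350.55231078   0.         253.00697432]
side red_tube [(array([ 0.445, -0.381,  0.069]), 0.57)]
side blue_tube [(array([ 0.59 , -0.38 ,  0.072]), 0.85)]
side carrier [(array([ 0.589, -0.117,  0.078]), 0.88)]
side stand [(array([0.703, 0.24 , 0.406]), 0.94)]
side jar [(array([0.455, 0.102, 0.045]), 0.58)]
[[ 0.815 -0.579  0.005]
 [-0.343 -0.49  -0.802]
 [ 0.467  0.652 -0.598]] [-0.47197484  0.27673379  1.02168489] [432.08045196   0.         255.7451991 ]
```

View pics/scene0.png

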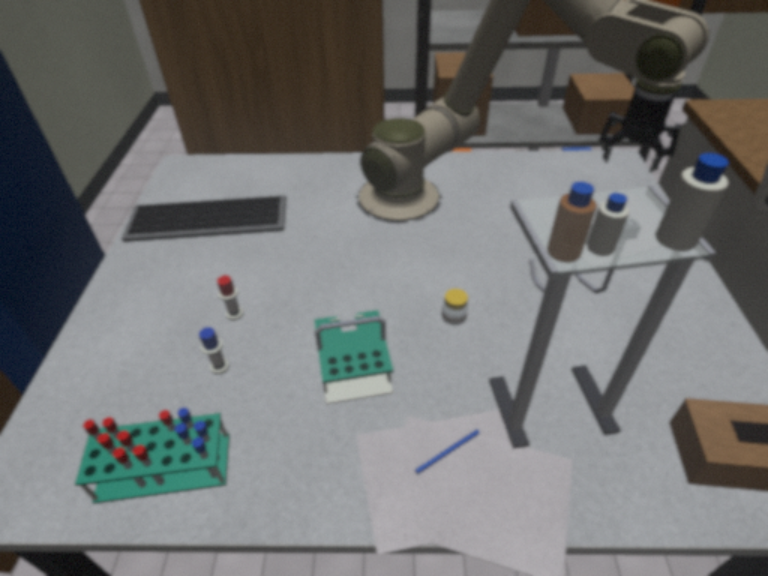

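View pics/side0.png

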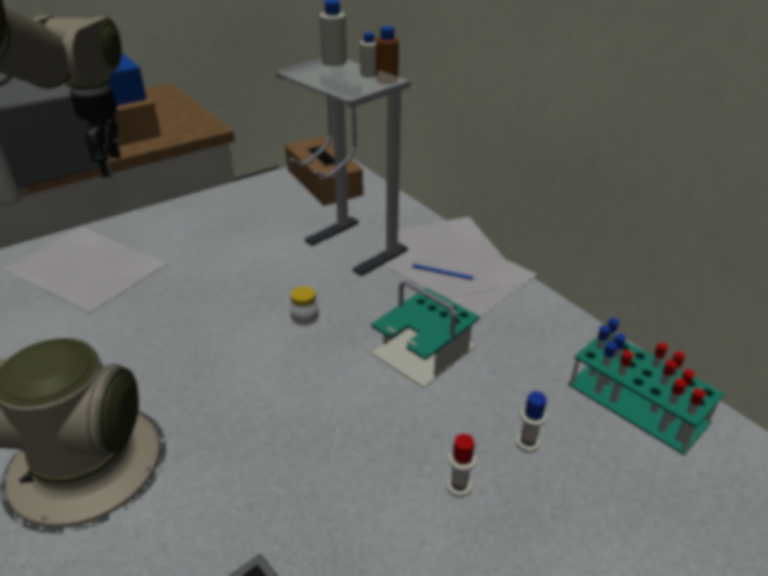

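The scene view shows the red tube at about (228,297) px, the blue tube at (212,350), the carrier at (350,350), the jar at (455,305) and the hook prongs at (535,275) and (605,285). The side view shows the carrier's slot facing the robot at (400,340). Next I'll measure the geometry.

```bash
cat > m.py <<'E'
from h import *
from scipy.optimize import least_squares
def circ(P,r):
    f=lambda c:np.hypot(P[:,0]-c[0],P[:,1]-c[1])-r
    return least_squares(f,P[:,:2].mean(0),loss='soft_l1',f_scale=.002)
C={}
for n in("scene","side"):
    f=grab_frame(n)
    for t,zr,r in(("red_tube",(.075,.102),.015),("blue_tube",(.075,.102),.015),("jar",(.01,.06),.028)):
        m=masks_of(f,t)
        if not m: print(n,t,"none");continue
        P=cloud(f,m[0]["region"]);Q=P[(P[:,2]>zr[0])&(P[:,2]<zr[1])]
        # init behind surface
        cam=-f["R"].T@f["t"];d=Q[:,:2].mean(0)-cam[:2];d/=np.linalg.norm(d)
        s=least_squares(lambda c:np.hypot(Q[:,0]-c[0],Q[:,1]-c[1])-r,Q[:,:2].mean(0)+d*.01,loss='soft_l1',f_scale=.002)
        print(n,t,len(Q),s.x.round(4),"zmax",np.percentile(P[:,2],98).round(4),round(m[0]["confidence"],2))
    for t in("carrier","stand","hook_seat"):
        m=masks_of(f,t)
        if not m: print(n,t,"none");continue
        P=cloud(f,m[0]["region"]);C[n+t]=P
        print(n,t,len(P),P.min(0).round(3),P.max(0).round(3),round(m[0]["confidence"],2))
        if t=="carrier":
            Q=P[abs(P[:,2]-.076)<.005];print("top z",np.median(Q[:,2]),len(Q))
            r=cv2.minAreaRect((Q[:,:2]*1000).astype(np.float32));print(r)
            B=P[P[:,2]>.128];print("bar",len(B),B.mean(0).round(4),B[:,1].min(),B[:,1].max())
np.savez("c.npz",**C)
E
python3 m.py
```

```text
scene red_tube 63 [ 0.4539 -0.3706] zmax 0.1093 0.62
scene blue_tube 69 [ 0.601  -0.3713] zmax 0.1093 0.63
scene jar 199 [0.4629 0.1189] zmax 0.0663 0.54
scene carrier 2564 [ 0.444 -0.173 -0.003] [ 0.694 -0.017  0.142] 0.94
top z 0.07553526529927627 1637
((604.006103515625, -95.69944763183594), (160.13302612304688, 132.03866577148438), 11.175278663635254)
bar 167 [ 0.6052 -0.0968  0.1365] -0.1606479574047521 -0.033353392603944314
scene stand 11144 [-0.37   0.157 -0.271] [0.785 1.007 0.529] 0.69
scene hook_seat 11105 [-0.164  0.157 -0.254] [0.785 1.006 0.529] 0.75
side red_tube 117 [ 0.4538 -0.3723] zmax 0.109 0.92
side blue_tube 110 [ 0.6008 -0.373 ] zmax 0.1089 0.7
side jar 257 [0.4649 0.119 ] zmax 0.0665 0.81
side carrier 2974 [ 0.514 -0.178 -0.005] [0.708 0.091 0.142] 0.57
top z 0.07525405621492141 1493
((601.0906372070312, -97.61936950683594), (158.96070861816406, 136.30552673339844), 11.111695289611816)
bar 146 [ 0.6011 -0.1061  0.1365] -0.16122721651025157 -0.04054773390545702
side stand 4877 [ 0.563  0.154 -0.328] [1.334 1.487 0.529] 0.8
side hook_seat 5495 [ 0.551  0.154 -0.325] [1.339 1.873 0.529] 0.87
```

```bash
python3 - <<'E'
from h import *
C=np.load("c.npz")
for n in("scene","side"):
    P=np.vstack([C[n+"stand"],C[n+"hook_seat"]]);P=np.unique(P.round(5),axis=0)
    P=P[(P[:,0]>.45)&(P[:,0]<.95)&(P[:,1]>.05)&(P[:,1]<.5)&(P[:,2]>-.01)]
    print(n,len(P),np.histogram(P[:,2],bins=np.arange(0,.56,.02)))
    for lo,hi in((.003,.03),(.04,.22),(.05,.38),(.395,.415)):
        Q=P[(P[:,2]>lo)&(P[:,2]<hi)]
        if len(Q)>10: print(lo,hi,len(Q),Q.min(0).round(3),Q.max(0).round(3),cv2.minAreaRect((Q[:,:2]*1000).astype(np.float32)))
    Q=P[(P[:,2]>.23)&(P[:,2]<.39)]
    print(n,"mid",len(Q)); 
    o=np.argsort(Q[:,0]);print(Q[o][:60:2].round(3).tolist())
for n in("scene","side"):
    f=grab_frame(n); 
    if n=="side": im=f["frame"][0:200,150:320]
    else: im=f["frame"][100:320,320:490]
    cv2.imwrite(f"pics/{n}z.png",cv2.resize(cv2.cvtColor(im,cv2.COLOR_RGB2BGR),None,fx=2.7,fy=2.7,interpolation=cv2.INTER_CUBIC))
E
```

```text
scene 11106 (array([ 977,   91,  103,  109,  109,  117,  117,  132,  129,  144,  151,
        190,  258,  195,  207,  223,  203,  216,  217,  183, 3443,  632,
        674,  765,  720,  532,  206,    0]), array([0.  , 0.02, 0.04, 0.06, 0.08, 0.1 , 0.12, 0.14, 0.16, 0.18, 0.2 ,
       0.22, 0.24, 0.26, 0.28, 0.3 , 0.32, 0.34, 0.36, 0.38, 0.4 , 0.42,
       0.44, 0.46, 0.48, 0.5 , 0.52, 0.54, 0.56]))
0.003 0.03 973 [0.61  0.173 0.003] [0.785 0.39  0.03 ] ((696.923095703125, 281.7291259765625), (148.80824279785156, 201.39901733398438), 9.072705268859863)
0.04 0.22 1111 [0.706 0.191 0.04 ] [0.757 0.383 0.22 ] ((730.4552001953125, 286.66619873046875), (24.490234375, 191.9144744873047), 8.984424591064453)
0.05 0.38 2768 [0.569 0.191 0.05 ] [0.757 0.383 0.38 ] ((652.47998046875, 274.4530029296875), (182.4486083984375, 192.23350524902344), 9.01856517791748)
0.395 0.415 3406 [0.579 0.157 0.395] [0.767 0.399 0.415] ((671.95947265625, 277.87518310546875), (161.23216247558594, 222.24127197265625), 9.147313117980957)
scene mid 1702
[[0.569, 0.221, 0.256], [0.571, 0.226, 0.254], [0.571, 0.227, 0.25
[... 1629 characters left out ...]
293)
side mid 977
[[0.551, 0.294, 0.256], [0.553, 0.29, 0.257], [0.557, 0.297, 0.257], [0.558, 0.295, 0.25], [0.56, 0.293, 0.251], [0.563, 0.291, 0.247], [0.564, 0.301, 0.243], [0.565, 0.296, 0.241], [0.566, 0.218, 0.256], [0.567, 0.293, 0.246], [0.569, 0.216, 0.256], [0.571, 0.225, 0.255], [0.571, 0.221, 0.247], [0.572, 0.217, 0.252], [0.573, 0.219, 0.247], [0.574, 0.301, 0.233], [0.576, 0.298, 0.234], [0.577, 0.219, 0.246], [0.579, 0.297, 0.234], [0.58, 0.298, 0.236], [0.581, 0.3, 0.239], [0.583, 0.219, 0.238], [0.584, 0.299, 0.238], [0.586, 0.223, 0.242], [0.586, 0.297, 0.239], [0.587, 0.298, 0.234], [0.589, 0.222, 0.241], [0.59, 0.298, 0.237], [0.59, 0.297, 0.241], [0.593, 0.223, 0.236]]
```

```bash
ls pics; python3 -c "
import cv2,numpy as np
a=cv2.imread('pics/scenez.png')[:540];b=cv2.imread('pics/sidez.png')[:540]
cv2.imwrite('pics/bothz.png',cv2.resize(np.hstack([a[:,:459],b[:,:459]]),(790,465)) if a.shape[0]==b.shape[0] else a)"
```

```text
scene0.png
scenez.png
side0.png
sidez.png
```

View pics/bothz.png

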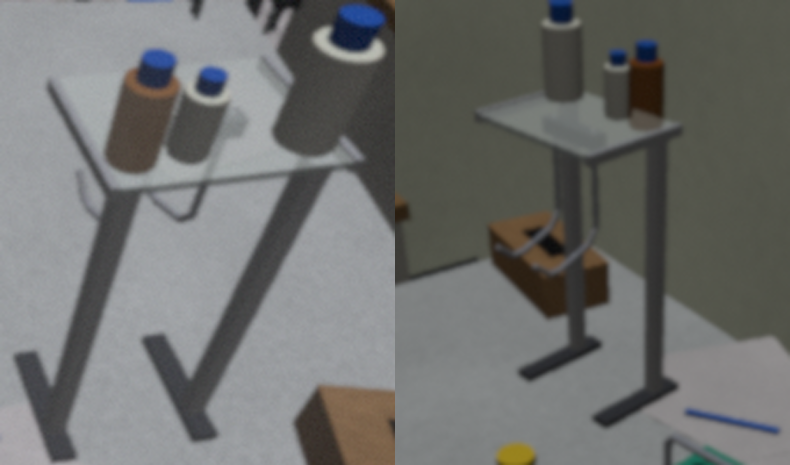

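```bash
cat >> h.py <<'E'
a=np.deg2rad(11.1); CAR=np.array([.6025,-.0965,0])
def tool(tilt,yaw):  # leaning back tilt deg; jaw options. returns R candidates for jaw along y ('y') and in-plane ('p')
    t=np.deg2rad(tilt);Z=Ro.from_euler('z',yaw,degrees=True).as_matrix()
    x=Z@[np.sin(t),0,-np.cos(t)];out={}
    for k,z in(('y',Z@[0,1.,0]),('p',Z@[np.cos(t),0,np.sin(t)])):
        for s in(1,-1):
            zz=s*z;out[k+('+' if s>0 else '-')]=np.stack([x,np.cross(zz,x),zz],1)
    return out
def cur():
    s=env.read_state();w,x,y,z=s["ee_rot"];return np.array(s["position"]),Ro.from_quat([x,y,z,w]),s
def turn(Rt):
    p,R,s=cur();return np.rad2deg((Ro.from_matrix(Rt)*R.inv()).as_rotvec())
E
python3 - <<'E'
from h import *
p,R,s=cur();print(R.as_matrix().round(3))
for t,y,k in((0,11.1,'y'),(0,0,'y'),(40,11.1,'p')):
    for n,M in tool(t,y).items():
        if n[0]==k: print(t,y,n,turn(M).round(1))
E
```

```text
[[-0.    -0.893  0.45 ]
 [-0.     0.45   0.893]
 [-1.     0.    -0.   ]]
0 11.1 y+ [ 0.  -0.  37.8]
0 11.1 y- [  -0.    -0.  -142.2]
0 0 y+ [ 0.  -0.  26.7]
0 0 y- [  -0.    -0.  -153.3]
40 11.1 p+ [ 25. -33. -50.]
40 11.1 p- [-39.3 -29.8 121.6]
```

```bash
python3 -m handwheel '70 1 -4.3 0 0 0 -7.1;70 2.1 -8.6 0 0 0 -14.2;70 3.1 -12.9 0 0 0 -21.3;70 4.1 -17.2 0 0 0 -28.4;70 5.2 -21.6 0 0 0 -35.5'
python3 -m handwheel '70 1 -4.3 0 0 0 -7.1;70 2.1 -8.6 0 0 0 -14.2;70 3.1 -12.9 0 0 0 -21.3;70 4.1 -17.2 0 0 0 -28.4;70 5.2 -21.6 0 0 0 -35.5'
python3 -m handwheel '70 1 -4.3 0 0 0 -7.1;70 2.1 -8.6 0 0 0 -14.2;70 3.1 -12.9 0 0 0 -21.3;70 4.1 -17.2 0 0 0 -28.4;70 5.2 -21.6 0 0 0 -35.5'
python3 - <<'E'
from h import *
p,R,s=cur();print(p,s["q"],s["ft_force"],s["grip_width"]);print(turn(tool(0,11.1)['y-']),np.array([.4538,-.3715,.2])-p)
E
```

```text
time_s: 1.9
position: [0.2994, 0.2736, 0.2394]
ee_rot: [0.687, -0.168, 0.687, 0.168]
ft_force: [1.3, 0.4, -0.3]
grip_width: 0.0599
time_s: 2.4
position: [0.3514, 0.0559, 0.2398]
ee_rot: [0.706, 0.051, 0.705, -0.051]
ft_force: [1.1, 1.1, -0.9]
grip_width: 0.0598
time_s: 2.9
position: [0.4034, -0.162, 0.2399]
ee_rot: [0.656, 0.265, 0.655, -0.266]
ft_force: [0.2, 0.3, -0.2]
grip_width: 0.0599
[ 0.4033816  -0.16202509  0.239922  ] [-6.55611534e-01  1.76033210e-01  1.59117341e+00 -5.75173940e-05
  1.37232799e+00  1.14152000e-01] [ 0.1705728   0.25834189 -0.18457295] 0.05992346734521217
[  0.09993114   0.06606414 -34.79643224] [ 0.0504184  -0.20947491 -0.039922  ]
```

```bash
python3 -m handwheel '70 1 -4.2 0 0 0 -7;70 2 -8.4 -1 0 0 -14;70 3 -12.6 -2 0 0 -21;70 4 -16.8 -3 0 0 -28;70 5 -20.9 -4 0 0 -34.8'
python3 -m handwheel '70 0 0 0 0 0 0'
python3 - <<'E'
from h import *
p,R,s=cur();print(p,s["q"],s["grip_width"]);print(turn(tool(0,11.1)['y-']),np.array([.4538,-.3715,.084])-p)
f=grab_frame("wrist");save(f,"w1");print(spot_in(f,"red_tube")[:1])
m=masks_of(f,"red_tube")
if m:
  P=cloud(f,m[0]["region"]);print(P.min(0),P.max(0));Q=P[P[:,2]>.1];print(len(Q),Q.mean(0),cv2.minEnclosingCircle((Q[:,:2]*1000).astype(np.float32)))
E
```

```text
time_s: 3.4
position: [0.4535, -0.3729, 0.1994]
ee_rot: [0.545, 0.45, 0.544, -0.451]
ft_force: [-0.0, 0.4, 0.3]
grip_width: 0.0598
time_s: 3.5
position: [0.4534, -0.3768, 0.197]
ee_rot: [0.543, 0.452, 0.543, -0.453]
ft_force: [-0.0, 0.2, -0.8]
grip_width: 0.06
[ 0.45337761 -0.37678946  0.19699634] [-8.93506388e-01  4.81576496e-01  1.25542473e+00 -1.31014000e-03
  1.40439670e+00  4.95548621e-01] 0.05997504291356025
[ 0.05539139 -0.05036637  0.67456336] [ 0.00042239  0.00528946 -0.11299634]
[{'point': [0.458, -0.3707, 0.1095], 'confidence': 0.6}]
[ 3.99029902e-01 -4.00897920e-01 -3.09590331e-04] [ 0.47330062 -0.35026817  0.11111861]
1382 [ 0.45387976 -0.37235546  0.10851975] ((452.7603454589844, -372.48602294921875), 15.435016632080078)
```

View pics/w1.png

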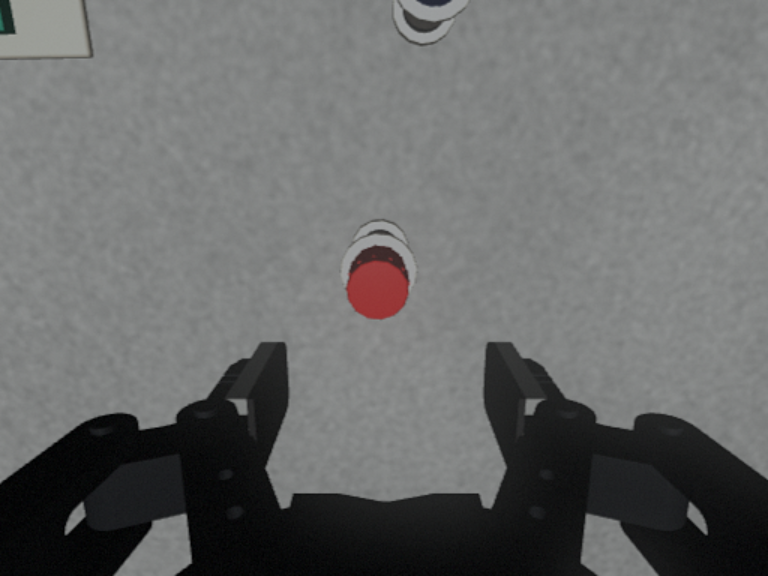

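The wrist view shows the red cap at (378,290) px, centred between the pads, and it gives the tube at about (0.4535, -0.372). I'll descend onto it.

```bash
python3 -m handwheel '70 0 0.5 -3 0 0 0.7;70 0 0.5 -6 0 0 0.7;70 0 0.5 -9 0 0 0.7;70 0 0.5 -11.2 0 0 0.7;70 0 0.5 -11.2 0 0 0.7'
python3 -m handwheel '70 0 0 0 0 0 0' ; python3 - <<'E'
from h import *
p,R,s=cur();print(p,turn(tool(0,11.1)['y-']),np.array([.4536,-.372,.085])-p)
E
```

```text
time_s: 4.15
position: [0.4527, -0.3654, 0.0857]
ee_rot: [0.547, 0.447, 0.549, -0.447]
ft_force: [-0.9, 0.5, -0.4]
grip_width: 0.06
time_s: 4.25
position: [0.4531, -0.3651, 0.0871]
ee_rot: [0.548, 0.446, 0.549, -0.446]
ft_force: [0.3, 0.1, -0.3]
grip_width: 0.0599
[ 0.45312747 -0.3650753   0.08712378] [-0.05662866 -0.08499662 -0.61583047] [ 0.00047253 -0.0069247  -0.00212378]
```

```bash
python3 -m handwheel '70 0 -0.7 -0.2 0 0 -0.6;70 0 -0.7 -0.2 0 0 -0.6;70 0 -0.7 -0.2 0 0 -0.6'
python3 -m handwheel '20 0 0 0 0 0 0;20 0 0 0 0 0 0;20 0 0 0 0 0 0;20 0 0 0 0 0 0' 40; python3 - <<'E'
from h import *
p,R,s=cur();print(p,turn(tool(0,11.1)['y-']),np.array([.4536,-.372,.085])-p,s["grip_width"])
E
```

```text
time_s: 4.55
position: [0.4533, -0.3725, 0.086]
ee_rot: [0.546, 0.449, 0.546, -0.449]
ft_force: [-0.5, 0.5, 0.1]
grip_width: 0.0596
time_s: 4.95
position: [0.4534, -0.3727, 0.0864]
ee_rot: [0.546, 0.449, 0.546, -0.449]
ft_force: [-0.8, -0.0, 5.6]
grip_width: 0.0288
[ 0.45344014 -0.37265019  0.08644245] [ 0.04730026  0.00044101 -0.00568641] [ 0.00015986  0.00065019 -0.00144245] 0.028817088482411046
```

```bash
python3 -m handwheel '20 0 0 1.5 0 0 0;20 0 0 3 0 0 0;20 0 1 3 0 0 0;20 0.3 4 3 0 0 0;20 0.6 8 3 0 0 0'
python3 -m handwheel '20 0.3 4.5 0 0 0 0;20 0.7 9 0 0 0 0;20 1.1 13.5 0 0 0 0;20 1.3 16 0 0 0 0;20 1.3 16.5 0 0 0 0'
python3 -m handwheel '20 0 0 0 0 0 0;20 0 0 0 0 0 0'; python3 - <<'E'
from h import *
p,R,s=cur();print(p,turn(tool(0,11.1)['y-']),s["grip_width"],s["ft_force"],s["q"])
f=grab_frame("wrist");save(f,"w2")
f2=grab_frame("side");save(f2,"s2")
m=masks_of(f,"carrier");P=cloud(f,m[0]["region"]);Q=P[abs(P[:,2]-.076)<.004];print(m[0]["confidence"],len(Q),Q.min(0),Q.max(0))
np.save("wc.npy",P)
E
```

```text
time_s: 5.45
position: [0.4589, -0.2918, 0.1153]
ee_rot: [0.545, 0.45, 0.546, -0.45]
ft_force: [0.9, 0.4, -0.5]
grip_width: 0.0288
time_s: 5.95
position: [0.4711, -0.1235, 0.1146]
ee_rot: [0.545, 0.449, 0.547, -0.449]
ft_force: [-0.9, -0.2, -0.9]
grip_width: 0.029
time_s: 6.15
position: [0.4708, -0.1238, 0.1142]
ee_rot: [0.545, 0.449, 0.548, -0.449]
ft_force: [-0.0, -0.5, -0.5]
grip_width: 0.0285
[ 0.47080133 -0.12377053  0.11416836] [-0.08706268 -0.17819603 -0.08281605] 0.028492752258171754 [-0.01147    -0.49316281 -0.45608097] [-5.00770601e-01  4.11634178e-01  1.65952868e+00 -1.85100742e-04
  1.07388744e+00  8.74937286e-01]
0.89 25842 [ 0.51168317 -0.17677613  0.07205888] [ 0.59157502 -0.0378719   0.07999953]
```

View pics/w2.png

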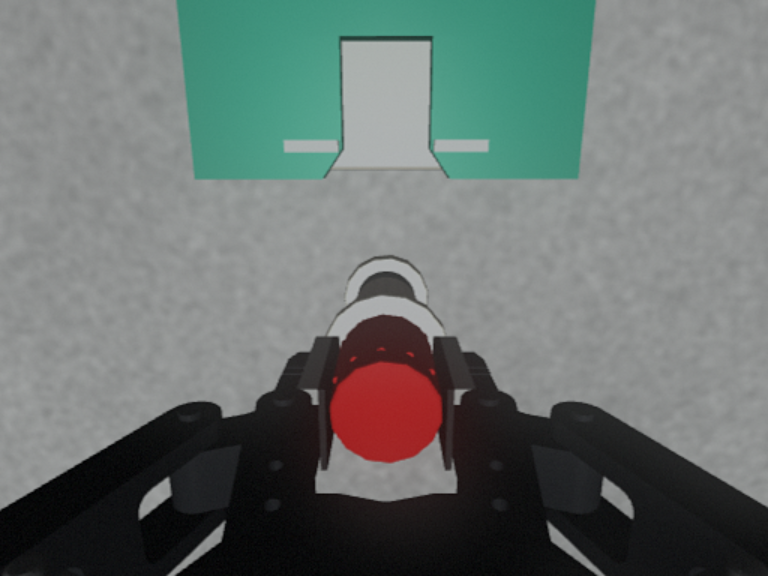

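View pics/s2.png

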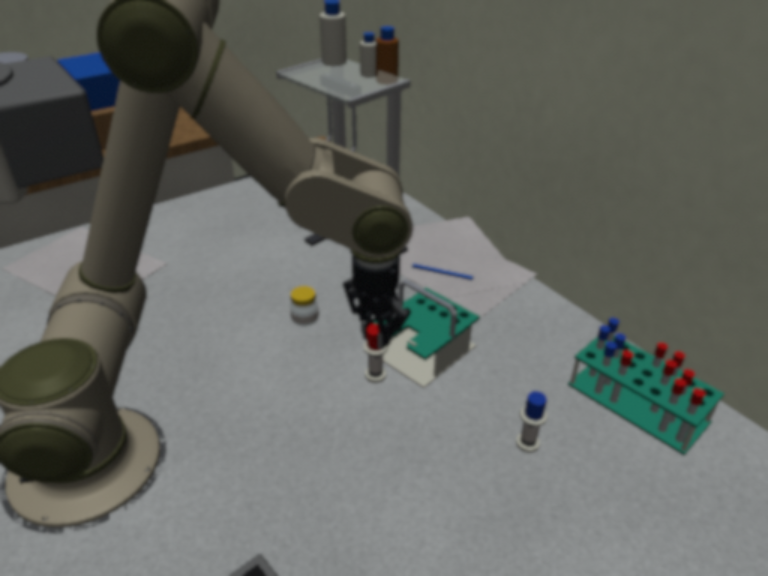

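The wrist view shows the held cap at column 386 and the slot centre at columns 386–387. The plate's front edge is level at row 179, so the tube is aligned. I'll put numbers on it from the depth data.

```bash
python3 - <<'E'
from h import *
f=grab_frame("wrist");K=f["camera_matrix"]
def pt(u,v,z):
    d=f["R"].T@np.array([(u-K[0,2])/K[0,0],(v-K[1,2])/K[1,1],1]);c=-f["R"].T@f["t"];return c+d*(z-c[2])/d[2]
s=1/1.5
fl,fr=pt(195*s,179*s,.076),pt(578*s,179*s,.076);e=fr-fl;print("front",fl,fr,np.linalg.norm(e),"yaw",np.degrees(np.arctan2(e[0],-e[1])))
b=(pt(340*s,38*s,.076)+pt(432.5*s,38*s,.076))/2;m=(pt(325*s,179*s,.076)+pt(448*s,179*s,.076))/2
print("mouth",m,"(edge mid)",(fl+fr)/2,"back",b,"depth",np.linalg.norm(b-m),"width",np.linalg.norm(pt(340*s,90*s,.076)-pt(432*s,90*s,.076)))
ax=(b-m)/np.linalg.norm(b-m);print("slot yaw",np.degrees(np.arctan2(ax[1],ax[0])))
x=np.array([np.cos(a),np.sin(a),0]);y=np.array([-np.sin(a),np.cos(a),0]);p=cur()[0]
print("TCP rel mouth along/lat",(p-m)@x,(p-m)@y)
c=(pt(331*s,407*s,.136)+pt(442*s,407*s,.136))/2;print("cap lat",(c-m)@y)
print("seat",m+x*.03,"go",m+x*.03-p)
E
```

```text
front [ 0.51183938 -0.04900356  0.076     ] [ 0.5374356  -0.17919429  0.076     ] 0.13268304689837204 yaw 11.122801715006423
mouth [ 0.52464678 -0.11414616  0.076     ] (edge mid) [ 0.52463749 -0.11409892  0.076     ] back [ 0.56845854 -0.10543449  0.076     ] depth 0.04466949002776511 width 0.030456209049720073
slot yaw 11.246180443013483
TCP rel mouth along/lat -0.05456962306362583 0.00030134419855729793
cap lat -5.170875765307765e-05
seat [ 0.55408556 -0.1083705   0.076     ] go [ 0.08304557  0.0159858  -0.03845276]
```

```bash
python3 -m handwheel '20 0.5 0.1 -0.6 0 0 0;20 1.5 0.29 -1 0 0 0;20 3 0.58 -1 0 0 0;20 4.5 0.87 -1 0 0 0;20 5.5 1.06 -1 0 0 0'
python3 -m handwheel '20 1 0.19 0 0 0 0;20 2 0.39 0 0 0 0;20 2.5 0.48 0 0 0 0;20 2.5 0.48 0 0 0 0'
python3 - <<'E'
from h import *
p,R,s=cur();print(p,turn(tool(0,11.1)['y-']),s["ft_force"]);print(np.array([.5541,-.1084,.0964])-p)
f=grab_frame("wrist");save(f,"w3")
E
```

```text
time_s: 6.85
position: [0.5274, -0.1136, 0.1039]
ee_rot: [0.545, 0.449, 0.547, -0.449]
ft_force: [-0.4, -0.0, -0.8]
grip_width: 0.029
time_s: 7.25
position: [0.5529, -0.1087, 0.1038]
ee_rot: [0.545, 0.449, 0.547, -0.449]
ft_force: [-0.5, -0.2, -0.5]
grip_width: 0.029
[ 0.55286392 -0.1086727   0.1037633 ] [-0.07308812 -0.13514663 -0.04724053] [-0.50925258 -0.23275633 -0.49307664]
[ 0.00123608  0.0002727  -0.0073633 ]
```

View pics/w3.png

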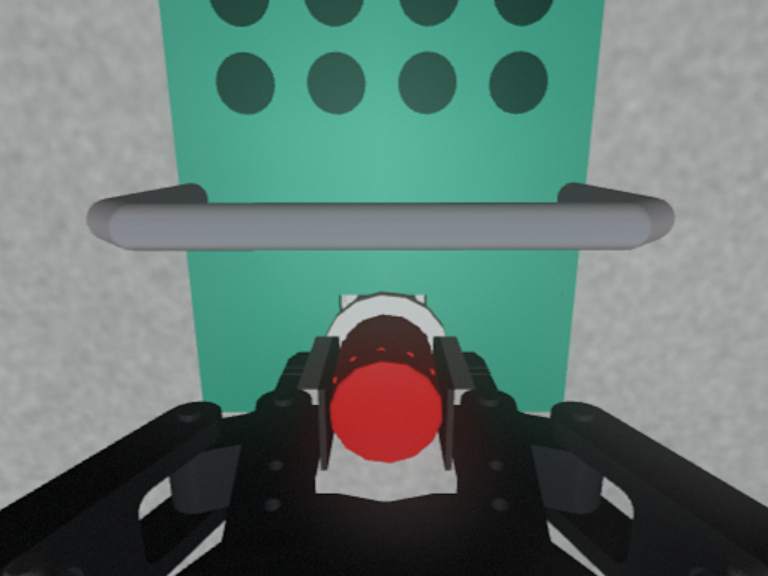

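The wrist view shows the tube in the slot at column 386, with the handle bar at rows 205–250 and the gripper clear of it. I'll lower the tube to seat it.

```bash
python3 -m handwheel '20 0.1 0.03 0 0 0 0;20 0.1 0.03 -0.3 0 0 0;20 0.1 0.03 -0.55 0 0 0;20 0.1 0.03 -0.7 0 0 0;20 0.1 0.03 -0.7 0 0 0'
```

```text
time_s: 7.8
position: [0.5532, -0.1084, 0.0967]
ee_rot: [0.545, 0.449, 0.547, -0.449]
ft_force: [-0.1, 0.2, -0.2]
grip_width: 0.029
```

```bash
python3 -m handwheel '20 0.05 0 -0.1 0 0 0;20 0.05 0 -0.1 0 0 0'
python3 -m handwheel '20 0 0 -0.1 0 0 0;20 0 0 -0.1 0 0 0'
```

```text
time_s: 8.0
position: [0.5535, -0.1084, 0.0964]
ee_rot: [0.545, 0.449, 0.547, -0.45]
ft_force: [-4.9, 0.7, 6.0]
grip_width: 0.0288
time_s: 8.2
position: [0.5534, -0.1085, 0.0964]
ee_rot: [0.545, 0.449, 0.547, -0.449]
ft_force: [-4.0, 0.6, 9.1]
grip_width: 0.029
```

Contact came at the predicted height, so the tube is seated. I'll release and back off straight up.

```bash
python3 -m handwheel '60 0 0 0.05 0 0 0;60 0 0 0.05 0 0 0;60 0 0 0.05 0 0 0;60 0 0 0.05 0 0 0'
python3 -m handwheel '60 0 0 3 0 0 0;60 0 0 7 0 0 0;60 -3 -0.6 11 0 0 0;60 -7 -1.4 14 0 0 0;60 -7 -1.4 14 0 0 0'
python3 - <<'E'
from h import *
p,R,s=cur();print(p,s["q"])
f=grab_frame("wrist");save(f,"w4");f2=grab_frame("side")
im=f2["frame"][170:280,220:360];cv2.imwrite("pics/s4.png",cv2.resize(cv2.cvtColor(im,cv2.COLOR_RGB2BGR),None,fx=5,fy=5,interpolation=cv2.INTER_CUBIC))
m=masks_of(f,"red_tube");P=cloud(f,m[0]["region"]);Q=P[P[:,2]>.112];print("cap",Q.mean(0),np.percentile(Q[:,2],[5,50,95]),cv2.minEnclosingCircle((Q[:,:2]*1000).astype(np.float32)))
m=masks_of(f,"carrier");P=cloud(f,m[0]["region"]);Q=P[P[:,2]>.132];print("bar",len(Q),Q.mean(0),Q[:,2].max(),np.polyfit(Q[:,1],Q[:,0],1),Q[:,1].min(),Q[:,1].max())
print(turn(tool(40,11.1)['p+']),turn(tool(0,11.1)['y-']))
E
```

```text
time_s: 8.6
position: [0.5534, -0.1084, 0.0967]
ee_rot: [0.545, 0.449, 0.547, -0.45]
ft_force: [0.3, -0.3, -1.1]
grip_width: 0.0512
time_s: 9.1
position: [0.4818, -0.1232, 0.2408]
ee_rot: [0.547, 0.449, 0.545, -0.45]
ft_force: [0.4, 0.0, -0.4]
grip_width: 0.0514
[ 0.48179544 -0.12315032  0.24078771] [-4.88231287e-01  2.85637719e-01  1.43783178e+00 -1.09044138e-03
  1.41461125e+00  8.89534588e-01]
cap [ 0.55256353 -0.1081452   0.11888428] [0.1177055  0.11893015 0.12011644] ((552.51904296875, -108.14134979248047), 15.396164894104004)
bar 3089 [ 0.6000702  -0.09768211  0.13948189] 0.1432019911480111 [-0.19665062  0.58086095] -0.1599234753810212 -0.035277220311956764
[-24.57090744 -37.01215197  85.99439507] [-0.09917356 -0.24079908 -0.04823444]
```

View pics/w4.png

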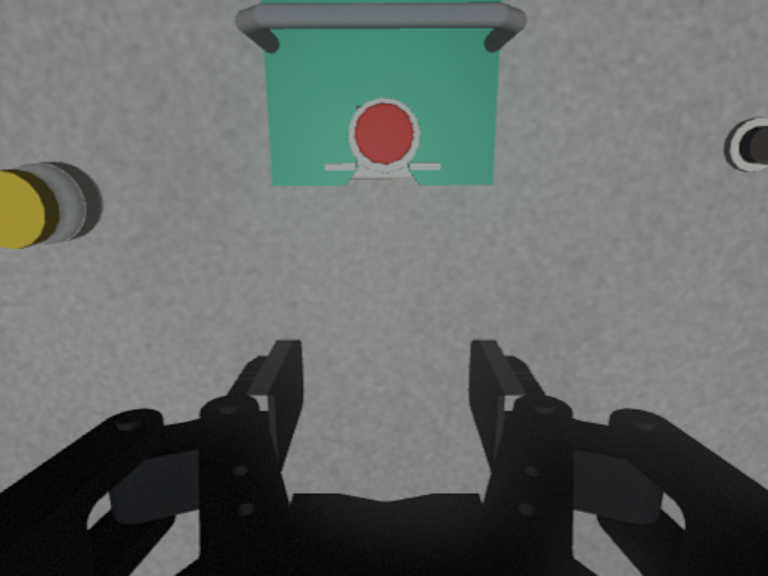

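View pics/s4.png

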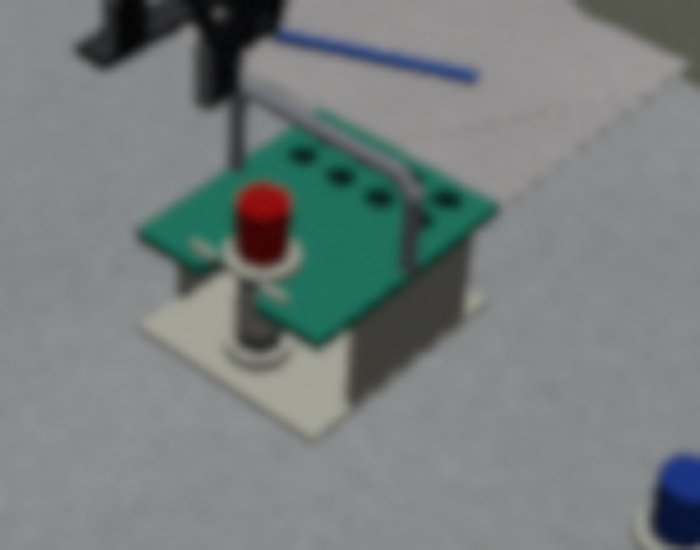

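The wrist view shows the collar flat behind both lips (cap at (385,133), lips at row 167). The cap top is at z = 0.119, against 0.118 expected. The side view agrees. Next I'll work out the bar grasp with a 35° lean.

```bash
python3 - <<'E'
from h import *
M=tool(35,11.1)['p+'];p=cur()[0];bar=np.array([.601,-.0985,.135]);g=bar+.01*M[:,0];so=g-.09*M[:,0]
r=turn(M);print(r,np.linalg.norm(r));print("go",so-p,g)
for k in(.38,.76):print(r*k)
E
```

```text
[-21.50329592 -32.44742733  86.93088837] 95.2481318868772
go [ 0.07225054  0.01495444 -0.03519624] [ 0.60662846 -0.09739574  0.12680848]
[ -8.17125245 -12.33002238  33.03373758]
[-16.3425049  -24.66004477  66.06747516]
```

```bash
python3 -m handwheel '30 0 0 0 -1.7 -2.6 6.95;30 0 0 0 -3.4 -5.2 13.9;30 0 0 0 -5.1 -7.8 20.9;30 0 0 0 -6.9 -10.4 27.8;30 0 0 0 -8.6 -13 34.8'
python3 -m handwheel '30 0.5 0 0 -1.7 -2.6 6.95;30 1 0 0 -3.4 -5.2 13.9;30 1.5 0 0 -5.1 -7.8 20.9;30 2 0 0 -6.9 -10.4 27.8;30 2.5 0.5 0 -8.6 -13 34.8'
python3 - <<'E'
from h import *
M=tool(35,11.1)['p+'];p,_,s=cur();bar=np.array([.601,-.0985,.135]);g=bar+.01*M[:,0];so=g-.09*M[:,0]
print(p,s["q"],turn(M),"go",so-p)
E
```

```text
time_s: 9.8
position: [0.4842, -0.1218, 0.2343]
ee_rot: [0.743, 0.269, 0.559, -0.251]
ft_force: [0.7, 0.0, 0.3]
grip_width: 0.0259
time_s: 10.3
position: [0.5099, -0.1167, 0.2329]
ee_rot: [0.86, 0.059, 0.507, -0.025]
ft_force: [0.3, -0.5, -0.3]
grip_width: 0.0253
[ 0.50987271 -0.11670087  0.23290374] [-0.59464315  0.16794218  1.72429434  0.38541875  0.86629268 -0.66632249] [-4.15004487 -6.51015033 16.73307894] go [ 0.04609958  0.00936679 -0.03237158]
```

```bash
python3 -m handwheel '30 1 0.2 -0.5 -1.7 -2.7 6.8;30 2.5 0.5 -1.5 -3.4 -5.4 13.6;30 4 0.8 -2.8 -4.1 -6.5 16.7;30 4.6 0.9 -3.2 -4.1 -6.5 16.7;30 4.6 0.9 -3.2 -4.1 -6.5 16.7'
python3 -m handwheel '30 0 0 0 0 0 0;30 0 0 0 0 0 0'
python3 - <<'E'
from h import *
M=tool(35,11.1)['p+'];p,_,s=cur();bar=np.array([.601,-.0985,.135]);g=bar+.01*M[:,0]
print(p,s["q"],turn(M),"go",g-p,M.T@(g-p))
f=grab_frame("wrist");save(f,"w5")
m=masks_of(f,"carrier");P=cloud(f,m[0]["region"]);Q=P[P[:,2]>.13];print(len(Q),Q.mean(0),Q[:,2].max(),Q[:,1].min(),Q[:,1].max(),np.polyfit(Q[:,1],Q[:,0],1))
f=grab_frame("side");im=f["frame"][120:280,200:360];cv2.imwrite("pics/s5.png",cv2.resize(cv2.cvtColor(im,cv2.COLOR_RGB2BGR),None,fx=3.7,fy=3.7,interpolation=cv2.INTER_CUBIC))
E
```

```text
time_s: 10.8
position: [0.5563, -0.1073, 0.1994]
ee_rot: [0.882, -0.043, 0.461, 0.086]
ft_force: [-1.3, -0.2, 0.7]
grip_width: 0.0255
time_s: 11.0
position: [0.5562, -0.1072, 0.1997]
ee_rot: [0.882, -0.043, 0.461, 0.086]
ft_force: [0.3, -1.2, -0.3]
grip_width: 0.0257
[ 0.55618719 -0.10717396  0.19971789] [-0.58552361  0.27853604  1.73009784  0.61412758  0.77448658 -1.14532298] [-0.1719227  -0.19204449  0.08672639] go [ 0.05044128  0.00977822 -0.07290941] [ 0.08919435 -0.00011575  0.00026906]
2675 [ 0.59695283 -0.09220239  0.13883735] 0.21476420815376737 -0.16100153170421433 -0.03378835377486033 [-0.1912053   0.57932325]
```

View pics/w5.png

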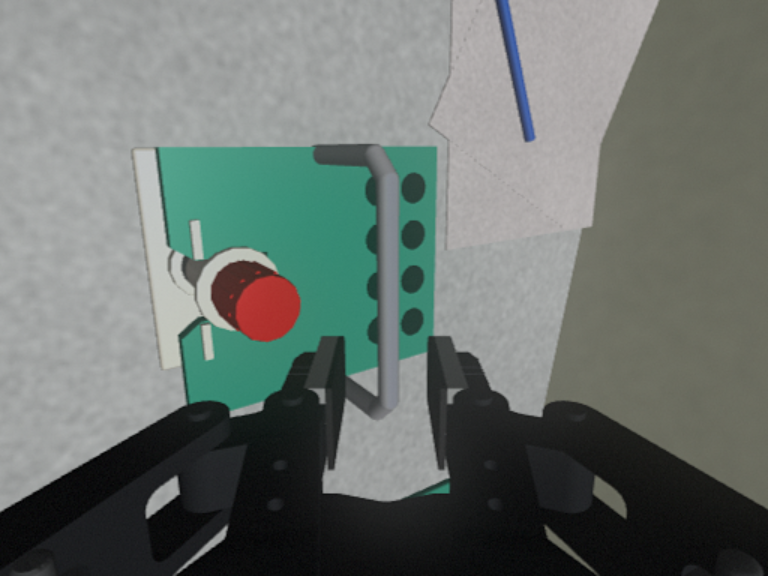

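View pics/s5.png

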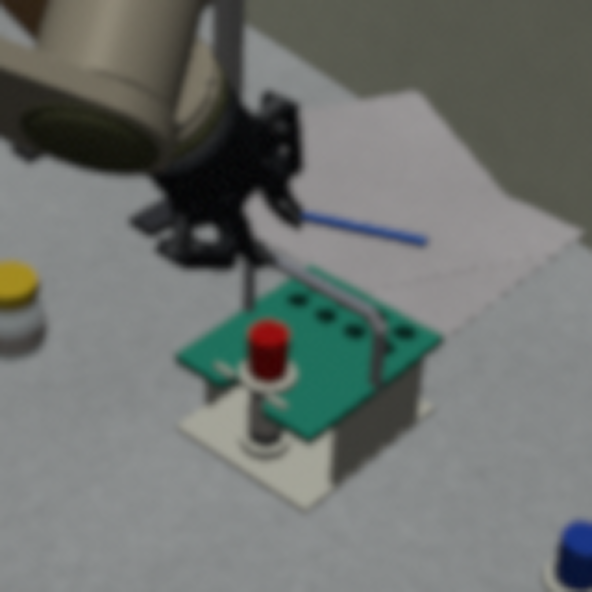

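The wrist view shows the bar at column 388, midway between the pads (about 340 and 430), and the cap at (268,308) clear of the left finger. I'll approach along the tool axis.

```bash
python3 -m handwheel '30 1.4 0.3 -2 0 0 0;30 2.8 0.55 -4 0 0 0;30 3.6 0.7 -5.2 0 0 0;30 4.3 0.85 -6.2 0 0 0;30 4.3 0.85 -6.2 0 0 0'
python3 -m handwheel '30 0.4 0.07 -0.5 0 0 0;30 0.8 0.14 -1.1 0 0 0;30 0.8 0.14 -1.1 0 0 0'
python3 - <<'E'
from h import *
M=tool(35,11.1)['p+'];p,_,s=cur();bar=np.array([.601,-.0985,.135]);g=bar+.01*M[:,0]
print(turn(M),M.T@(g-p),g-p)
f=grab_frame("wrist");save(f,"w6")
f=grab_frame("side");im=f["frame"][120:280,200:360];cv2.imwrite("pics/s6.png",cv2.resize(cv2.cvtColor(im,cv2.COLOR_RGB2BGR),None,fx=3.7,fy=3.7,interpolation=cv2.INTER_CUBIC))
E
```

```text
time_s: 11.65
position: [0.5993, -0.0986, 0.1369]
ee_rot: [0.882, -0.043, 0.461, 0.086]
ft_force: [-0.4, -0.8, 0.6]
grip_width: 0.0254
time_s: 11.95
position: [0.6074, -0.0971, 0.1254]
ee_rot: [0.882, -0.043, 0.461, 0.086]
ft_force: [-0.3, -0.7, 0.4]
grip_width: 0.0257
[-0.21694861 -0.26352877  0.05476399] [-1.59451272e-03 -1.84982551e-04  9.91558007e-05] [-0.00078215 -0.00034196  0.00136302]
```

View pics/w6.png

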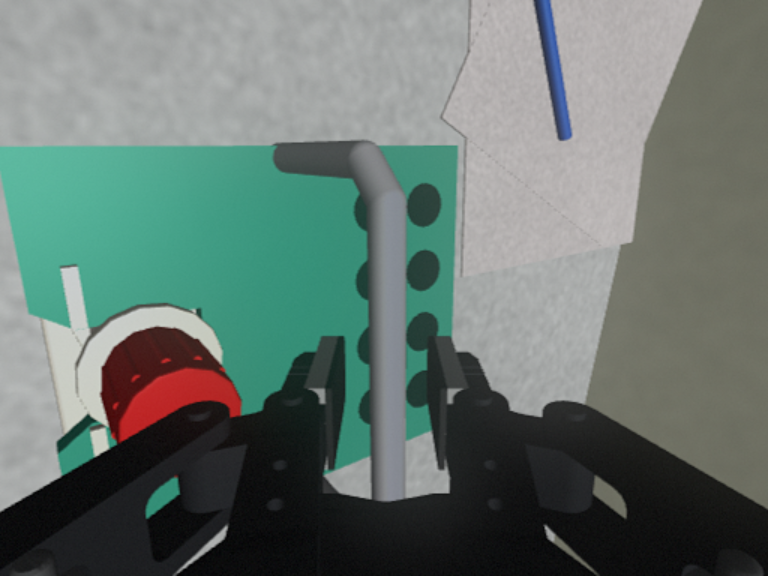

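View pics/s6.png

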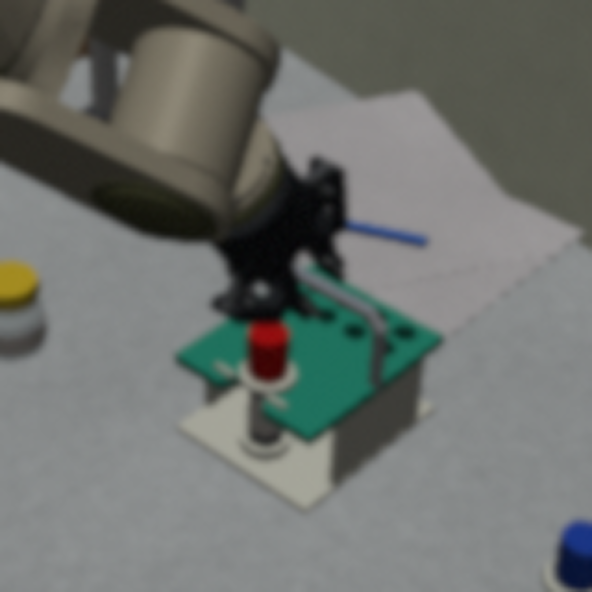

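The bar is between the pads (column 387), there's no contact force, and the knuckles clear the cap. I'll close and lift slowly.

```bash
python3 -m handwheel '0 0 0 0.05 0 0 0;0 0 0 0.05 0 0 0;0 0 0 0.05 0 0 0;0 0 0 0.05 0 0 0;0 0 0 0.05 0 0 0' 110
python3 -m handwheel '0 0 0 0.3 0 0 0;0 0 0 0.8 0 0 0;0 0 0 1.5 0 0 0;0 0 0 2.5 0 0 0;0 0 0 2.5 0 0 0'
python3 - <<'E'
from h import *
M=tool(35,11.1)['p+'];p,_,s=cur();print(turn(M),s["q"],s["ft_force"],s["wrist_torque"])
f=grab_frame("side");im=f["frame"][120:280,200:360];cv2.imwrite("pics/s7.png",cv2.resize(cv2.cvtColor(im,cv2.COLOR_RGB2BGR),None,fx=3.7,fy=3.7,interpolation=cv2.INTER_CUBIC))
f=grab_frame("wrist");save(f,"w7")
E
```

```text
time_s: 12.55
position: [0.607, -0.0973, 0.127]
ee_rot: [0.882, -0.043, 0.461, 0.086]
ft_force: [-4.5, -1.6, 4.7]
grip_width: 0.0064
time_s: 13.05
position: [0.6076, -0.0975, 0.1537]
ee_rot: [0.883, -0.044, 0.46, 0.086]
ft_force: [-0.5, -0.3, -7.1]
grip_width: 0.0065
[-0.09053522 -0.07387297  0.05259161] [-0.50716361  0.41392971  1.67642358  0.6425301   0.66576694 -1.13557716] [-0.45607606 -0.31026279 -7.07574731] [-0.18718508  0.85047455 -0.04496348]
```

View pics/s7.png

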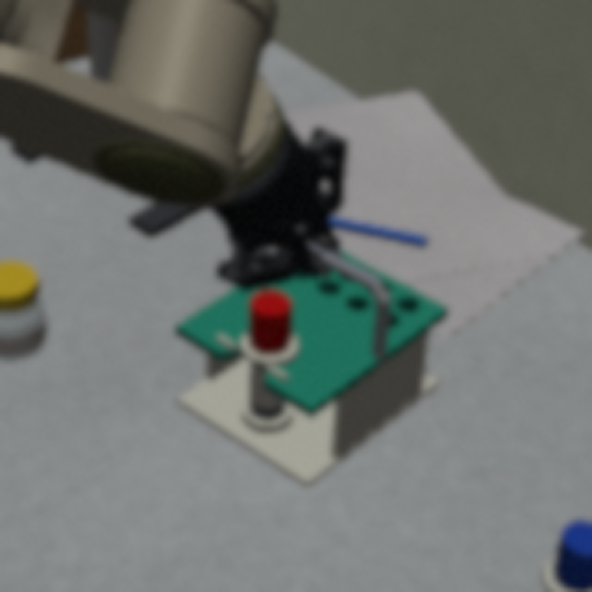

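View pics/w7.png

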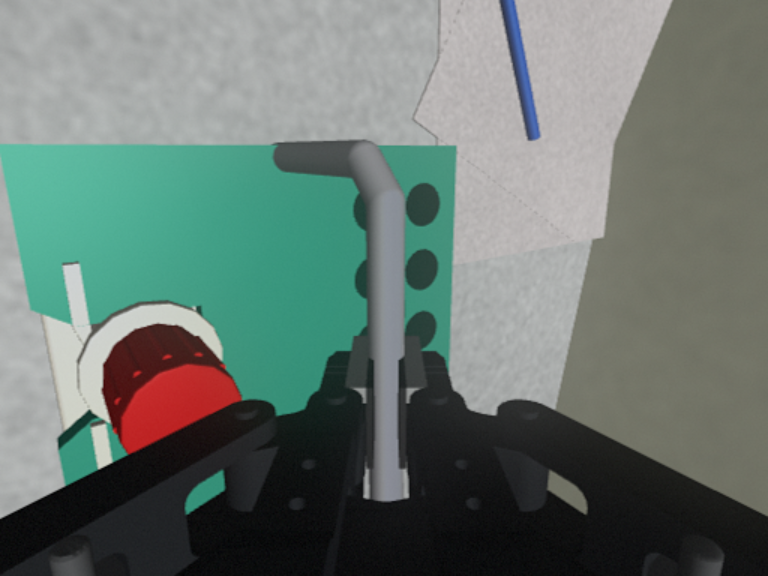

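The carrier is lifted level and the tube is seated. I'll raise it, retreat, and move across to the front of the hook.

```bash
python3 -m handwheel '0 0 0 1.5 0 0 0;0 -0.5 0 4 0 0 0;0 -2 0 7 0 0 0;0 -4 0 10 0 0 0;0 -6 0 12.3 0 0 0'
python3 -m handwheel '0 -2 1 0 0 0 0;0 -4 3 0 0 0 0;0 -5.5 6 0 0 0 0;0 -5.8 9.5 0 0 0 -0.5;0 -5.8 13 0 0 0 -1'
python3 -m handwheel '0 0 3.5 0 0 0 0;0 0 7 0 0 0 -0.5;0 0 10.5 0 0 0 -1;0 0 13.5 0 0 0 -1;0 0 15.5 0 0 0 -1'
python3 -m handwheel '0 0 0 0 0 0 0;0 0 0 0 0 0 0'
python3 - <<'E'
from h import *
M=tool(35,9.15)['p+'];p,_,s=cur();print(turn(M),s["q"])
S=np.array([.5915,.2632,0]);b=np.deg2rad(9.15);Z=Ro.from_euler('z',9.15,degrees=True).as_matrix()
bar=p-.010*_.as_matrix()[:,0];print("bar",bar,"in stand",Z.T@(bar-S))
for n in("side","scene","wrist"): f=grab_frame(n);save(f,n+"8")
E
```

```text
time_s: 13.65
position: [0.5462, -0.0971, 0.2765]
ee_rot: [0.882, -0.043, 0.461, 0.086]
ft_force: [-0.4, -1.2, -7.3]
grip_width: 0.0064
time_s: 14.15
position: [0.4871, 0.034, 0.2762]
ee_rot: [0.883, -0.039, 0.462, 0.078]
ft_force: [1.2, 0.1, -7.7]
grip_width: 0.0063
time_s: 14.65
position: [0.486, 0.1911, 0.2755]
ee_rot: [0.883, -0.035, 0.463, 0.071]
ft_force: [0.0, -1.6, -6.7]
grip_width: 0.0064
time_s: 14.85
position: [0.4852, 0.1915, 0.2747]
ee_rot: [0.882, -0.035, 0.464, 0.072]
ft_force: [0.2, -0.2, -6.4]
grip_width: 0.0064
[-0.21611117 -0.47103053 -0.01326916] [ 0.14167949  0.09384139  1.72090773  0.02187814  0.72374711 -0.02855314]
bar [0.47960648 0.19060261 0.28294289] in stand [-0.12201413 -0.05388035  0.28294289]
```

View pics/side8.png

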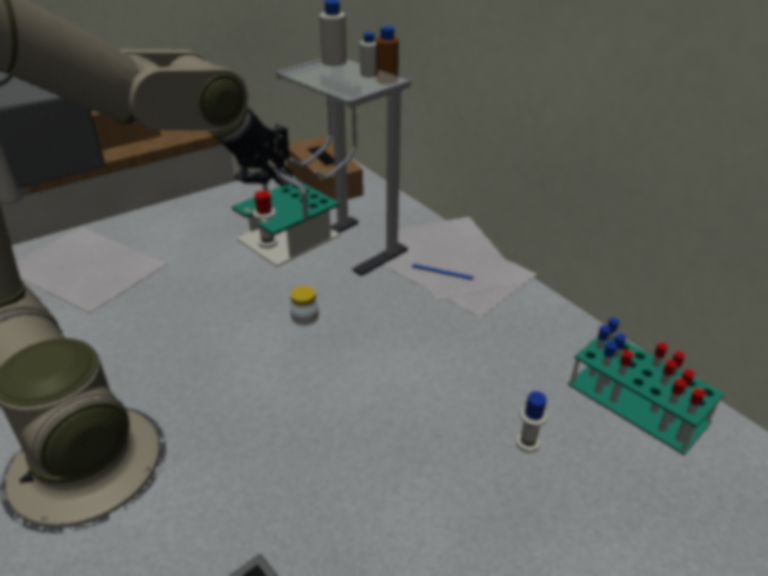

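View pics/wrist8.png

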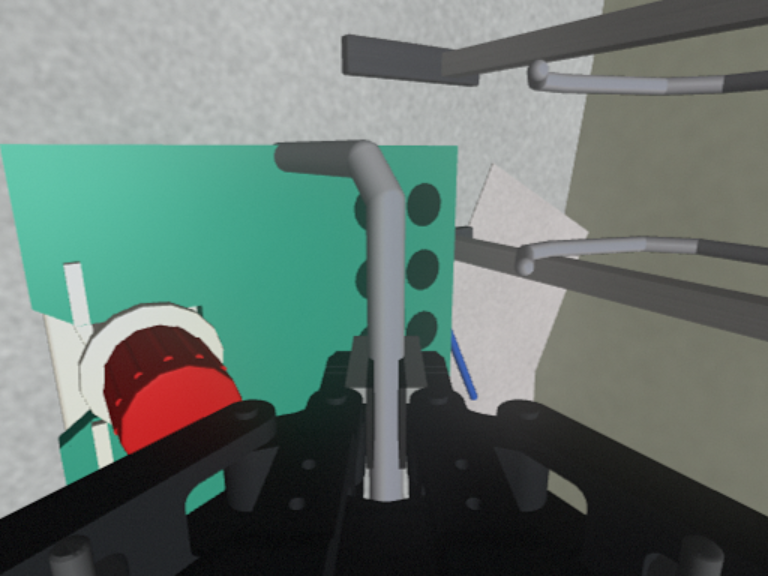

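The wrist view shows the prong tips at (538,75) and (525,260) px, ahead of the bar, with the tube still seated. I'll measure the tips with the wrist camera's depth.

```bash
python3 - <<'E'
from h import *
f=grab_frame("wrist");K=f["camera_matrix"];Z=Ro.from_euler('z',9.15,degrees=True).as_matrix();S=np.array([.5915,.2632,0])
hsv=f["range_z"]
for nm,(u0,v0,u1,v1) in{"L":(352,40,450,64),"R":(344,155,470,185)}.items():
    m=np.zeros((384,512),bool);m[v0:v1,u0:u1]=1
    P=cloud(f,m);Q=P[(P[:,2]>.22)&(P[:,2]<.32)&(P[:,0]>.5)];s=(Q-S)@Z
    print(nm,len(Q),s.min(0).round(4),s.max(0).round(4))
    for lo in np.arange(-.04,.03,.01):
        q=s[(s[:,0]>lo)&(s[:,0]<lo+.01)]
        if len(q)>3: print(lo.round(3),len(q),np.median(q,0).round(4),q[:,1].min().round(4),q[:,1].max().round(4),q[:,2].max().round(4))
E
```

```text
L 1306 [-0.0362  0.0345  0.2357] [0.0609 0.0426 0.2623]
-0.04 164 [-0.0338  0.0381  0.2568] 0.0345 0.042 0.2594
-0.03 34 [-0.025   0.0352  0.2507] 0.0346 0.0402 0.2578
-0.02 25 [-0.0154  0.0349  0.2417] 0.0346 0.037 0.247
-0.01 102 [-0.0045  0.0376  0.2402] 0.0345 0.0421 0.2416
0.0 135 [0.0056 0.038  0.2402] 0.0345 0.0423 0.2424
0.01 179 [0.0144 0.0378 0.2427] 0.0346 0.0424 0.2464
0.02 165 [0.0248 0.0384 0.2466] 0.0348 0.0422 0.2503
0.03 172 [0.0349 0.0381 0.2502] 0.0345 0.0426 0.2538
R 1460 [-0.0365 -0.0749  0.2202] [ 0.1476 -0.0331  0.2815]
-0.04 126 [-0.0335 -0.0364  0.2568] -0.041 -0.0332 0.2592
-0.03 42 [-0.0251 -0.0337  0.25  ] -0.0353 -0.0331 0.2573
-0.02 38 [-0.0152 -0.0339  0.2413] -0.0354 -0.0332 0.2479
-0.01 85 [-0.0045 -0.036   0.24  ] -0.0409 -0.0333 0.2413
0.0 113 [ 0.0054 -0.0361  0.2401] -0.041 -0.0333 0.2427
0.01 132 [ 0.0151 -0.0366  0.2428] -0.0414 -0.0333 0.2463
0.02 140 [ 0.0249 -0.0368  0.2464] -0.0413 -0.0333 0.2498
0.03 134 [ 0.0356 -0.0366  0.2504] -0.041 -0.0332 0.2539
```

```bash
python3 -m handwheel '0 -0.2 1.5 -0.2 0 0 0;0 -0.5 3.2 -0.5 0 0 0;0 -0.9 5.1 -0.8 0 -0.4 0;0 -0.9 5.4 -0.8 0 -0.4 0;0 -0.9 5.4 -0.8 0 -0.4 0'
python3 -m handwheel '0 1 0.16 0 0 0 0;0 3 0.48 0 0 0 0;0 5 0.8 0 0 0 0;0 6 0.96 0 0 0 0;0 6 0.96 0 0 0 0'
cat >>h.py <<'E'
def st():
    p,R,s=cur();Z=Ro.from_euler('z',9.15,degrees=True).as_matrix();S=np.array([.5915,.2632,0])
    bar=p-.010*R.as_matrix()[:,0];b=Z.T@(bar-S);print("bar in stand",b.round(4),"turn err",turn(tool(35,9.15)['p+']).round(2),s["ft_force"].round(1),"go to (0,.0007)",(Z@(np.array([0,.0007,b[2]])-b)).round(4))
E
python3 - <<'E'
from h import *
st()
for n in("side","wrist"): f=grab_frame(n);save(f,n+"9")
E
```

```text
time_s: 15.55
position: [0.4771, 0.2442, 0.2673]
ee_rot: [0.884, -0.035, 0.46, 0.071]
ft_force: [0.7, -0.5, -7.9]
grip_width: 0.0065
time_s: 16.05
position: [0.5385, 0.2531, 0.2671]
ee_rot: [0.884, -0.034, 0.46, 0.07]
ft_force: [0.1, -0.1, -7.7]
grip_width: 0.0065
bar in stand [-0.0597 -0.0016  0.2753] turn err [-0.21  0.02  0.21] [ 0.1 -0.1 -7.7] go to (0,.0007) [0.0586 0.0117 0.    ]
```

View pics/side9.png

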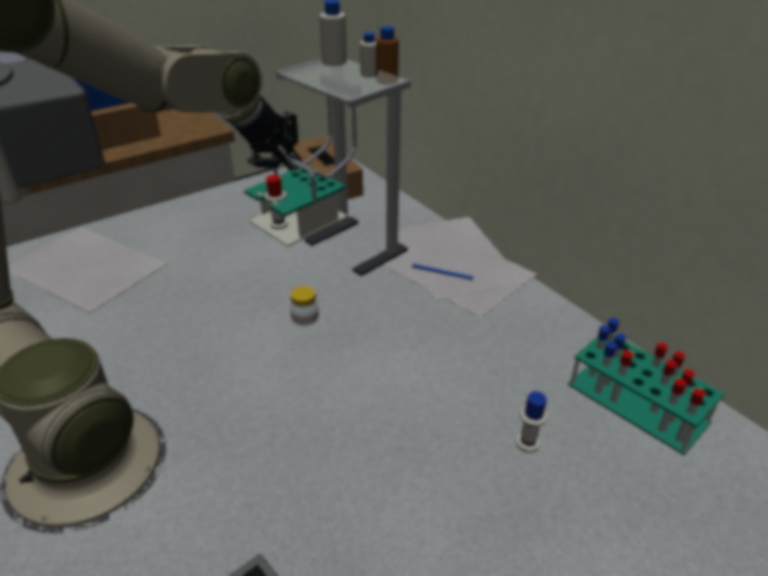

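View pics/wrist9.png

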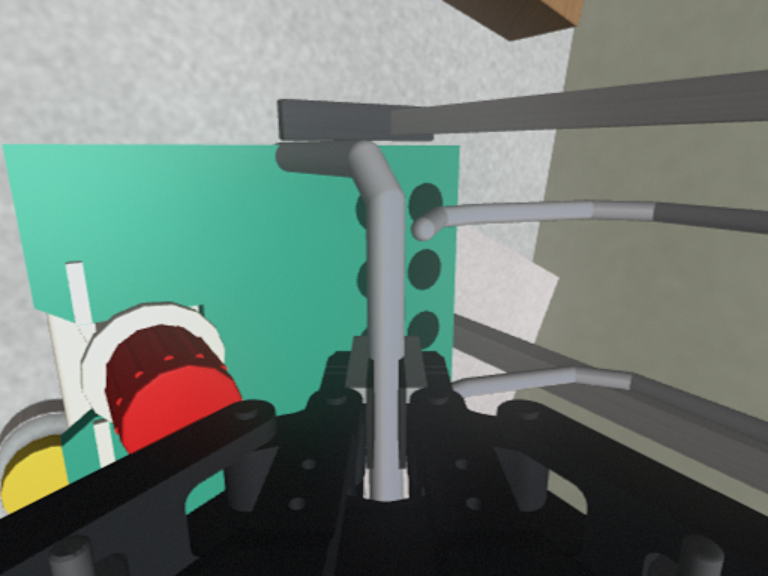

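The left prong tip is at (425,228) px, inside the bar's straight span, and the gripper is clear. I'll move forward over the tips.

```bash
python3 -m handwheel '0 1 0.3 0 0 0 0;0 2.5 0.6 0 0 0 0;0 4 0.85 0 0 0 0;0 5.5 1.1 0 0 0 0;0 5.8 1.17 0 0 0 0'
python3 -m handwheel '0 0 0 0 0 0 0;0 0 0 0 0 0 0'
python3 - <<'E'
from h import *
st()
f=grab_frame("wrist");save(f,"w10")
f=grab_frame("side");im=f["frame"][20:180,130:290];cv2.imwrite("pics/s10.png",cv2.resize(cv2.cvtColor(im,cv2.COLOR_RGB2BGR),None,fx=3.7,fy=3.7,interpolation=cv2.INTER_CUBIC))
E
```

```text
time_s: 16.65
position: [0.596, 0.2652, 0.2669]
ee_rot: [0.884, -0.035, 0.46, 0.07]
ft_force: [-0.1, 0.2, -7.1]
grip_width: 0.0063
time_s: 16.85
position: [0.5955, 0.2651, 0.2667]
ee_rot: [0.884, -0.035, 0.461, 0.07]
ft_force: [0.9, -0.5, -7.4]
grip_width: 0.0064
bar in stand [-0.0015  0.0013  0.2749] turn err [-0.19 -0.04  0.16] [ 0.9 -0.5 -7.4] go to (0,.0007) [ 0.0016 -0.0003  0.    ]
```

View pics/w10.png

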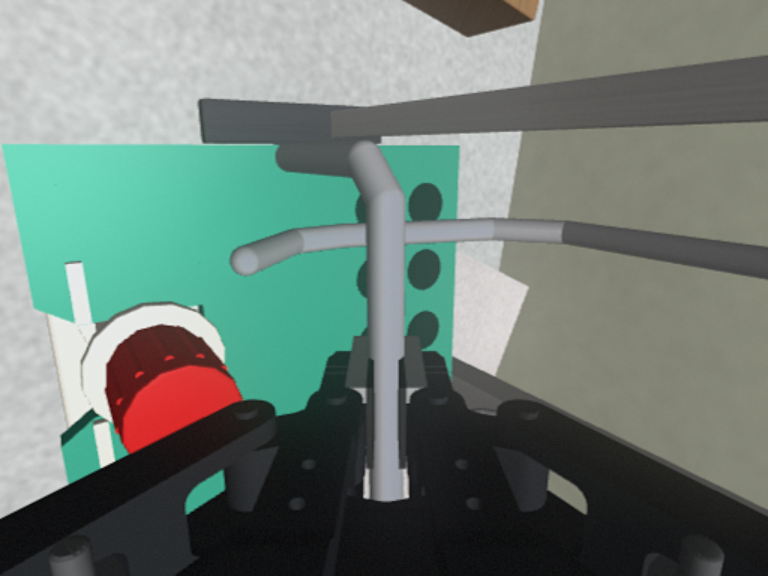

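View pics/s10.png

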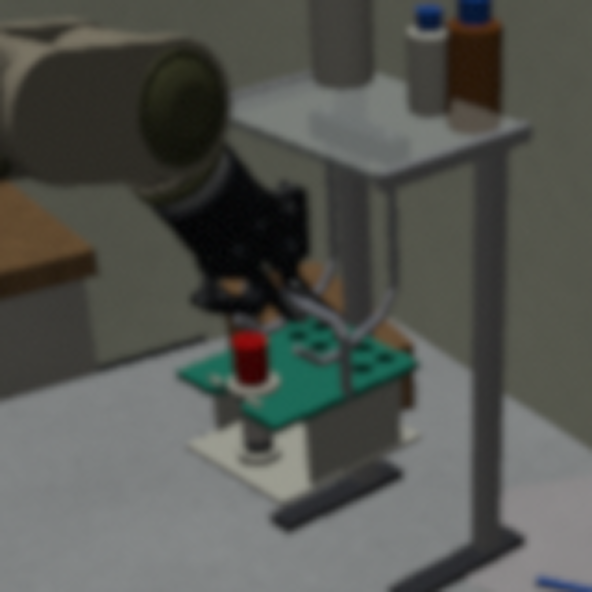

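The bar is above both prongs' flat seat and clear of the shelf. I'll lower it.

```bash
python3 -m handwheel '0 0.2 0 -0.6 0 0 0;0 0.2 0 -1.3 0 0 0;0 0.2 0 -2 0 0 0;0 0.2 0 -2.6 0 0 0;0 0.2 0 -2.6 0 0 0'
python3 -m handwheel '0 0 0 -0.2 0 0 0;0 0 0 -0.35 0 0 0;0 0 0 -0.35 0 0 0'
python3 -c "
from h import *
st()"
```

```text
time_s: 17.45
position: [0.5969, 0.265, 0.2393]
ee_rot: [0.884, -0.035, 0.462, 0.07]
ft_force: [-0.0, 0.2, -8.1]
grip_width: 0.0066
time_s: 17.75
position: [0.5973, 0.2652, 0.2368]
ee_rot: [0.884, -0.035, 0.461, 0.07]
ft_force: [0.2, 0.3, -4.0]
grip_width: 0.0063
bar in stand [0.0003 0.001  0.245 ] turn err [-0.19 -0.05  0.15] [ 0.2  0.3 -4. ] go to (0,.0007) [-0.0003 -0.0003  0.    ]
```

```bash
python3 -m handwheel '0 0 0 -0.1 0 0 0;0 0 0 -0.1 0 0 0'
python3 - <<'E'
from h import *
st()
f=grab_frame("wrist");save(f,"w11")
E
```

```text
time_s: 17.95
position: [0.5977, 0.2652, 0.2367]
ee_rot: [0.885, -0.035, 0.46, 0.07]
ft_force: [-0.5, -0.9, -1.0]
grip_width: 0.0064
bar in stand [0.0007 0.001  0.2448] turn err [-0.21  0.06  0.15] [-0.5 -0.9 -1. ] go to (0,.0007) [-0.0006 -0.0004  0.    ]
```

View pics/w11.png

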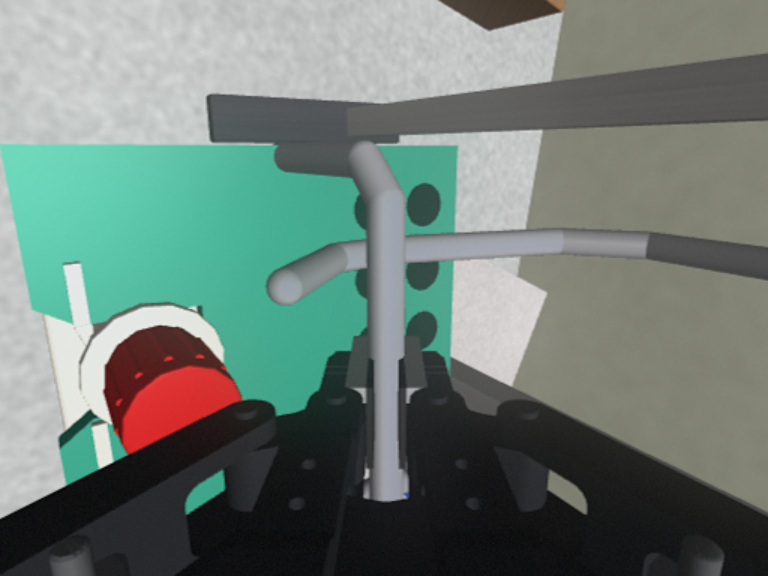

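The bar rests on the prong flat: the load has transferred and its height is 0.245. I'll open.

```bash
python3 -m handwheel '12 0 0 0 0 0 0;20 0 0 0 0 0 0;30 0 0 0 0 0 0;30 0 0 0 0 0 0;30 0 0 0 0 0 0' 30
python3 - <<'E'
from h import *
st();f=grab_frame("wrist");save(f,"w12")
f=grab_frame("side");im=f["frame"][20:180,130:290];cv2.imwrite("pics/s12.png",cv2.resize(cv2.cvtColor(im,cv2.COLOR_RGB2BGR),None,fx=3.7,fy=3.7,interpolation=cv2.INTER_CUBIC))
E
```

```text
time_s: 18.5
position: [0.5979, 0.2653, 0.2369]
ee_rot: [0.885, -0.035, 0.459, 0.07]
ft_force: [0.3, -0.0, -0.3]
grip_width: 0.0258
bar in stand [0.0009 0.001  0.2451] turn err [-0.22  0.1   0.15] [ 0.3 -0.  -0.3] go to (0,.0007) [-0.0008 -0.0004  0.    ]
```

View pics/w12.png

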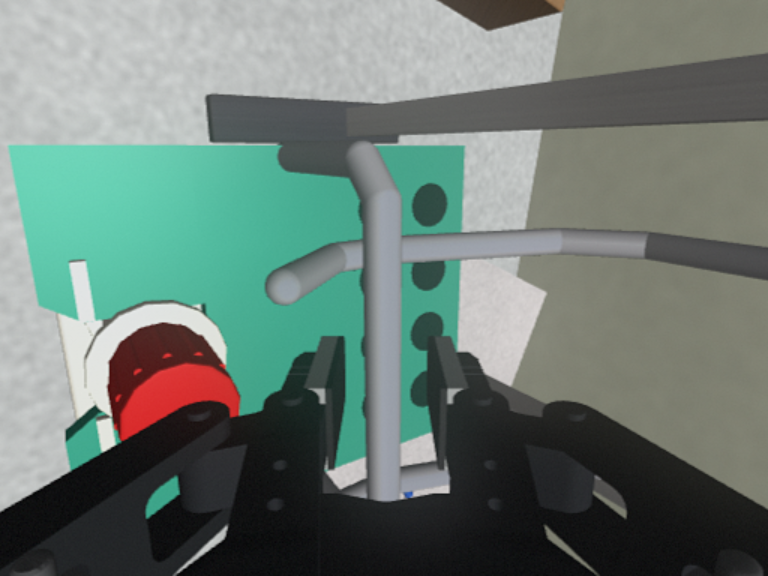

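View pics/s12.png

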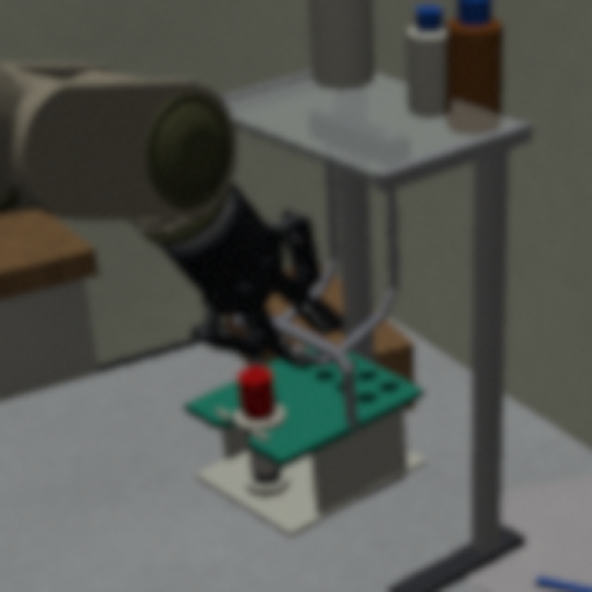

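The carrier hangs on its own, nearly level, with the tube seated. I'll back out along the tool axis.

```bash
python3 -m handwheel '30 -0.6 -0.1 0.8 0 0 0;30 -1.7 -0.27 2.5 0 0 0;30 -3.1 -0.5 4.5 0 0 0;30 -4.5 -0.7 6.5 0 0 0;30 -5.6 -0.9 8 0 0 0'
python3 -m handwheel '30 -3 -0.5 1.5 0 0 0;30 -7 -1.1 3 0 0 0;30 -11 -1.8 3 0 0 0;30 -15 -2.4 3 0 0 0;30 -15 -2.4 3 0 0 0'
python3 - <<'E'
from h import *
f=grab_frame("wrist");save(f,"w13");S=np.array([.5915,.2632,0]);Z=Ro.from_euler('z',9.15,degrees=True).as_matrix()
f2=grab_frame("side");im=f2["frame"][20:180,130:290];cv2.imwrite("pics/s13.png",cv2.resize(cv2.cvtColor(im,cv2.COLOR_RGB2BGR),None,fx=3.7,fy=3.7,interpolation=cv2.INTER_CUBIC))
for g in(f,f2):
    m=masks_of(g,"carrier")
    if m:
        h=cv2.cvtColor(g["frame"],cv2.COLOR_RGB2HSV);gr=m[0]["region"]&(h[...,0]>60)&(h[...,0]<95)&(h[...,1]>90)
        P=(cloud(g,gr)-S)@Z;c=np.median(P,0);P=P[abs(P-c).max(1)<.12];P=P[abs(P[:,2]-c[2])<.02]
        co=np.linalg.lstsq(np.c_[P[:,:2],np.ones(len(P))],P[:,2],rcond=None)[0];print("plate tilt deg",np.degrees(co[:2]),"z at 0",co[2],len(P))
    m=masks_of(g,"red_tube")
    if m: P=(cloud(g,m[0]["region"])-S)@Z;print("tube",np.median(P,0),P[:,2].max(),m[0]["confidence"])
for t in("blue_tube","jar"):
    print(t,spot_in(f2,t)[:1])
E
```

```text
time_s: 19.1
position: [0.5408, 0.2562, 0.3189]
ee_rot: [0.885, -0.034, 0.459, 0.071]
ft_force: [0.2, 0.3, -0.5]
grip_width: 0.0255
time_s: 19.6
position: [0.3868, 0.2318, 0.3501]
ee_rot: [0.886, -0.035, 0.458, 0.071]
ft_force: [0.5, -0.1, -0.1]
grip_width: 0.0254
plate tilt deg [1.84686522 0.02728331] z at 0 0.18618175736889267 7132
tube [-0.05863703  0.00313685  0.19018577] 0.22839923815426666 0.73
plate tilt deg [2.02306729 0.54295229] z at 0 0.18479308218478946 762
tube [-0.05369733 -0.00969267  0.18911977] 0.2276536354059338 0.66
blue_tube [{'point': [0.5879, -0.3829, 0.0726], 'confidence': 0.91}]
jar [{'point': [0.4577, 0.0998, 0.0453], 'confidence': 0.74}]
```

View pics/w13.png

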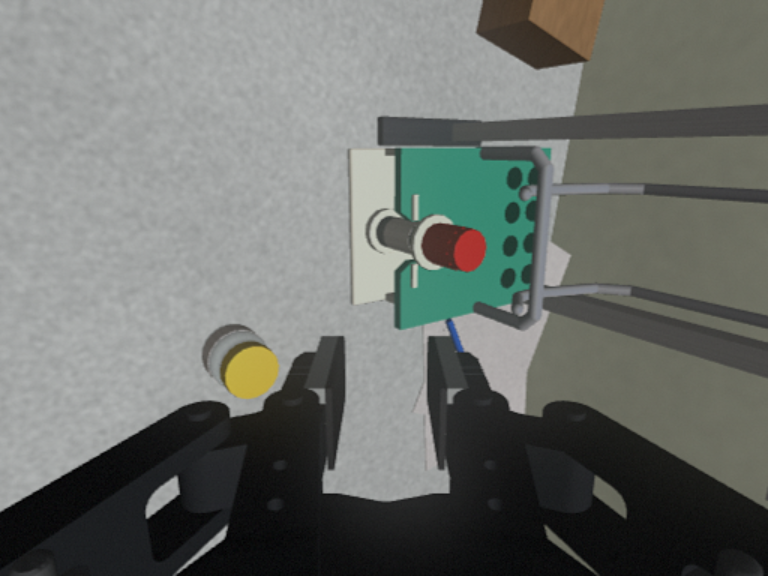

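View pics/s13.png

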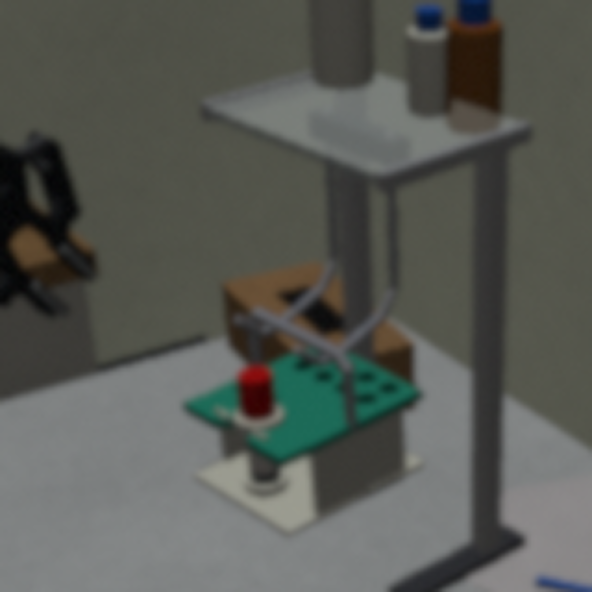

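The wrist view shows the bar across both prongs (column ~540, prongs at rows 190 and 295) and the collar behind both lips. Tilt is about 2° and the gripper is clear. I'll let it settle briefly, recheck and hand in.

```bash
python3 -m handwheel '30 0 0 0 0 0 0;30 0 0 0 0 0 0;30 0 0 0 0 0 0;30 0 0 0 0 0 0;30 0 0 0 0 0 0'
python3 - <<'E'
from h import *
S=np.array([.5915,.2632,0]);Z=Ro.from_euler('z',9.15,degrees=True).as_matrix()
g=grab_frame("wrist");m=masks_of(g,"carrier")
h=cv2.cvtColor(g["frame"],cv2.COLOR_RGB2HSV);gr=m[0]["region"]&(h[...,0]>60)&(h[...,0]<95)&(h[...,1]>90)
P=(cloud(g,gr)-S)@Z;c=np.median(P,0);P=P[abs(P[:,2]-c[2])<.02]
print(np.degrees(np.linalg.lstsq(np.c_[P[:,:2],np.ones(len(P))],P[:,2],rcond=None)[0][:2]))
print(spot_in(g,"red_tube")[:1])
print(env.close_job())
E
```

```text
time_s: 20.5
position: [0.3914, 0.2322, 0.3487]
ee_rot: [0.885, -0.034, 0.459, 0.07]
ft_force: [-0.2, 0.4, -0.2]
grip_width: 0.0255
[1.82940444 0.04352571]
[{'point': [0.533, 0.2592, 0.1923], 'confidence': 0.72}]
the job is handed in; nothing more can be done
None
```

The job is done and handed in at about 20.5 s of the 70 s allowed. I slid the red tube into the slot and lowered it until the collar met the plate at the predicted height. Then I lifted the carrier by its bar with a 35° lean, set the bar on both prongs, opened the gripper and backed it well clear.

- **Hanging:** the bar lies across both prongs. The carrier hangs still, with about 1.8° of forward tilt and almost no sideways tilt, and this did not change between the last two looks.
- **Tube:** it is still seated, with the collar behind both lips.
- **Blue tube and jar:** the detector put them within about 3 mm of their first positions, which is inside its own error.
- **Forces:** wrist force readings stayed under about 11 N at the moments I read them.

No check failed. The detector's first positions for things differed by 1–4 cm between the two cameras because it reports the visible surface, so I worked from depth-based fits instead.

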